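Pack a mould insert in the fold-up case

TASK

Pack the mould insert that has a pocket in its top: first set it down flat between the two cleats on the floor of the fold-up case, its long side along the cleats and about mid-way along them. Then raise the left and right walls fully upright, and only after both stand raise the front wall fully upright, so that its corner lugs lap outside the sides. Leave the insert with the boss, the guide bush and the brass bar where they are.

Things in the scene. Friction and masses are not known exactly. Their poses are not given: they have to be found in the camera images.
- case_floor (a point): middle of the upper face of the case floor, 26 mm above the table. Axes: x to the back wall, y to the left wall, z up. On the floor two black cleats, 90 mm long along x, 10 mm wide, 5 mm high, lie with their middles at y = -33 and +33 mm: 56 mm free between them.
- case: aluminium fold-up case, fixed to the table; origin under the floor centre, axes as case_floor. Floor plate 130 (x) x 140 (y) mm; fixed back wall at +x, 88 mm above the floor; hinged walls: left at +y, right at -y (124 mm long), front at -x (162 mm, with 24 mm lugs at its ends), each 5 mm thick, 85 mm high over the hinge, partly folded outward at the start.
- pocket_insert_mid (a point): centre, half-way up, of the insert to be packed: grey steel block 42 (x) x 60 (y) x 28 (z) mm with a rectangular pocket in its flat top, about 0.4 kg, standing on the table; z up.
- pocket_insert: the same insert, origin at the centre of its underside, same axes.
- boss_insert_mid (a point): centre, half-way up, of the other insert, a bystander: grey steel block 38 (x) x 64 (y) x 32 (z) mm overall, with a raised boss on top.
- bush: bystander: upright flanged brass guide bush, 39 mm diameter, 42 mm high; origin at the centre of its underside.
- drift: bystander: brass bar 18 x 150 x 16 mm, long axis y; origin at the centre of its underside.
- left_wall (a joint): hinge angle of the case's left wall (rad): 0 lying out level, 1.571 fully upright against its stop. The hinge is stiff: the wall stays at any angle it is left at; moving it takes 1 to 3 N at its rail.
- left_wall_hinge (a point): middle of the hinge line of the left wall; the hinge line is level, 28.5 mm above the table.
- left_wall_rail (a point): middle of the grip rail of the left wall: round steel bar, 10 mm diameter, parallel to the hinge line and 80 mm from it, in the wall's plane, at its free edge. Between the rail and the solid lower part of the wall is an open hand-hole, 36 mm high and 80 mm long, for a finger.
- right_wall (a joint): hinge angle of the case's right wall (rad): 0 lying out level, 1.571 fully upright against its stop. The hinge is stiff: the wall stays at any angle it is left at; moving it takes 1 to 3 N at its rail.
- right_wall_hinge (a point): middle of the hinge line of the right wall; the hinge line is level, 28.5 mm above the table.
- right_wall_rail (a point): middle of the grip rail of the right wall: round steel bar, 10 mm diameter, parallel to the hinge line and 80 mm from it, in the wall's plane, at its free edge. Between the rail and the solid lower part of the wall is an open hand-hole, 36 mm high and 80 mm long, for a finger.
- front_wall (a joint): hinge angle of the case's front wall (rad): 0 lying out level, 1.571 fully upright against its stop. The hinge is stiff: the wall stays at any angle it is left at; moving it takes 1 to 3 N at its rail.
- front_wall_hinge (a point): middle of the hinge line of the front wall; the hinge line is level, 28.5 mm above the table.
- front_wall_rail (a point): middle of the grip rail of the front wall: round steel bar, 10 mm diameter, parallel to the hinge line and 80 mm from it, in the wall's plane, at its free edge. Between the rail and the solid lower part of the wall is an open hand-hole, 36 mm high and 90 mm long, for a finger.
Things that resemble listed ones, but are neither listed nor needed, are in the scene too. Leave any green look-alike of the pocket_insert alone.

How it is judged:
By the outcome, as a careful person would: the job done as asked, in the order asked, and still so for the second after the job is handed in, with the robot touching nothing.
It also fails if it takes over 72 s, if anything falls off the work surface, if the arm or the gripper's body presses on something with over 40 N, if the wrist force passes 120 N, or if a joint passes its speed limit or range.

ROBOT

A 6-joint arm with a two-finger parallel gripper is mounted at the origin on a cart in front of the work surface, level with it; the furniture and walls round the work are solid. World frame = base frame: x ahead of the robot, y to its left, z up, the work surface at z = 0. Lengths are in m, angles in degrees, forces in N, time in s.
With the tool pointing down it reaches from about 0.4 to 0.825 m from the base axis. Payload 7 kg.
Tool frame: the origin (TCP) lies between the finger pads; the fingertips stand 25 mm ahead of it and the grasp point (between the pads) lies 6 mm ahead of it; z points along the fingers, y is the line along which they close (so a half turn about z gives the same grasp; the last joint's range is limited). The gripper opens to 88 mm and grips with 3 to 60 N. Pads are 19 mm wide; open, the fingers measure 130 mm over their backs; the gripper's body (78 mm by 193 mm) begins 47 mm behind the grasp point.
Start: joints at [-55.342, 20.546, 0.682, 0, -70.136, -16.507], TCP at [0.21, -0.641, 0.252] pointing down, gripper open.
Joint ranges: [-176.03, 176.03], [-82.01, 121.73], [-58.28, 71.71], [-173.87, 95.51], [-174.79, -0.11], [-173.66, 173.66]. Speed limits (degrees/s): [136.94, 136.94, 172.46, 180, 180, 180].

INTERFACE

Orientations are given as [roll, pitch, yaw] about the fixed x, y, z axes, in that order (R = Rz(yaw) Ry(pitch) Rx(roll)).
In Python, from plant import r gives the robot as it stands.
- The arm moves only by the shell command python3 -m crank 'ROWS' [FORCE]. ROWS is JSON, a list of rows, each a list of 3 entries, a list of its own where there are three numbers: the turn, a rotation vector about the tool's x, y, z in degrees, then the shift along the tool's x, y, z in cm, then the closure, from -1 (fully open) to 1 (shut). In form: [[[wx, wy, wz], [dx, dy, dz], fingers], ...]. A call has 1 to 8 rows; each row shifts and turns the commanded pose from where the row before left it, along the tool's axes as they then stand; what a row does not reach is not made up. A row lasts 1/10 s, in which the tool goes at most 50 mm and 8.59 degrees, less where a joint would pass 70% of its speed; a pose out of reach is approached as far as the arm can. A call with a gripper value outside its range is refused whole. The fingers move at their own pace and stop on an object; FORCE is the grip in N (left out, the last holds). Time passes only in rows, so rows that do not move let the fingers close. It gives the time, the measured TCP pose, the force, the opening and the grip force at its end, in the units of the state.
- r.get_state(): the state, without advancing time (a new reading comes with each control period).
- r.capture(name): name is "scene" or "top" or "wrist"; returns a dict with "color" (384x512x3 uint8, red, green, blue), "range_z" (384x512 float32, m along the optical axis (not along the pixel's ray), 0 where there is no reading), "intrinsics" (3x3 intrinsics, pixels), "world_from_camera" (4x4, takes a point from camera to world coordinates); the wrist camera has in their place "hand_eye" (4x4, takes a point from camera to tool coordinates, whose origin is the TCP and whose axes are the flange's). Camera axes: x right, y down, z forward; pixel columns grow to the right and rows downward; lengths in m; the calibration is good to about 2 mm. A picture is of the moment at which its call begins: read the wrist's pose just before it.
- r.close_job(): hands the job in; it is judged then, once.
The state is a dict: "time_s": time; "joints": joint angles; "qd": joint speeds; "joint_torque": joint torques, N m; "tcp_pos": TCP position; "eef_rot": TCP orientation; "contact_force": force on the tool from outside, world axes, zero at the start; "moment": the same for the moment, N m; "gripper_width": finger opening in m; "gripper_force": force on a finger pad.
Only numpy, scipy, OpenCV 4.12 (cv2) and the standard library are available. Lean on these libraries where they do the work, as an engineer would, in place of code of your own. Each camera call takes 0.05 s, during which the arm holds its last target. There are 200 camera calls.

## Working session

There is one attempt and no reset: what is moved stays moved. The work goes in short steps, Python scripts to look and compute and a shell command to move; the robot and the scene stay as the last step left them, time stands still between calls to the robot, and variables do not carry over. Pictures are saved under pics/ and viewed, at most 10 in all, crops included, and the job is handed in when it is done.

```bash
ls; mkdir -p pics
cat > h.py <<'E'
import numpy as np, cv2
from scipy.spatial.transform import Rotation as R
from plant import r
def T():
    s=r.get_state(); M=np.eye(4); M[:3,:3]=R.from_euler('xyz',s['eef_rot'],degrees=True).as_matrix(); M[:3,3]=s['tcp_pos']; return M
def cap(n):
    t=T() if n=='wrist' else None
    c=r.capture(n)
    c['W']=t@np.array(c['hand_eye']) if n=='wrist' else np.array(c['world_from_camera'])
    np.savez(f'{n}.npz',color=c['color'],z=c['range_z'],K=c['intrinsics'],W=c['W'])
    return c
def pts(n):
    d=np.load(f'{n}.npz'); z=d['z']; K=d['K']; v,u=np.mgrid[:z.shape[0],:z.shape[1]]
    P=np.stack([(u-K[0,2])/K[0,0]*z,(v-K[1,2])/K[1,1]*z,z],-1)
    P=P@d['W'][:3,:3].T+d['W'][:3,3]; P[z==0]=np.nan
    return P,d['color']
def save(img,name,s=1):
    cv2.imwrite('pics/'+name,cv2.resize(img[...,::-1],None,fx=s,fy=s,interpolation=cv2.INTER_CUBIC))
E
python3 - <<'E'
from h import *
print(r.get_state())
for n in ('scene','top'):
    c=cap(n); save(c['color'],n+'0.png',1.5); print(c['W'].round(3).tolist(),c['intrinsics'])
E
```

```text
pics
{'time_s': 0.0, 'joints': array([-5.53432437e+01,  2.05916093e+01,  6.32955648e-01, -1.90678644e-02,
       -7.01334318e+01, -1.65057138e+01]), 'qd': array([-0.0198355 ,  0.00367393,  0.01509876,  0.13549507,  0.01639778,
        0.02426124]), 'joint_torque': array([ 2.50460238e-03, -5.82711482e+01,  2.93062466e+01,  6.99718729e+00,
        6.91790512e-03, -9.12208907e-05]), 'tcp_pos': array([ 0.21010261, -0.64100703,  0.25061776]), 'eef_rot': array([ 1.79906616e+02, -8.97869787e-03, -1.61855445e+02]), 'contact_force': array([ 1.10329575, -0.21608648, -0.56406184]), 'moment': array([-0.00758919, -0.00042507, -0.01648691]), 'gripper_force': 0.0, 'gripper_width': 0.08741902005056959}
[[-0.647, -0.43, 0.63, -0.116], [-0.763, 0.374, -0.527, 0.622], [-0.009, -0.822, -0.57, 0.617], [0.0, 0.0, 0.0, 1.0]] [[354.34284823   0.         255.84912941]
 [  0.         354.34284823 189.40820333]
 [  0.           0.           1.        ]]
[[-0.01, -0.999, 0.037, 0.455], [-1.0, 0.01, -0.018, 0.079], [0.017, -0.037, -0.999, 1.175], [0.0, 0.0, 0.0, 1.0]] [[420.30532353   0.         253.41338706]
 [  0.         420.30532353 190.82711819]
 [  0.           0.           1.        ]]
```

View pics/scene0.png

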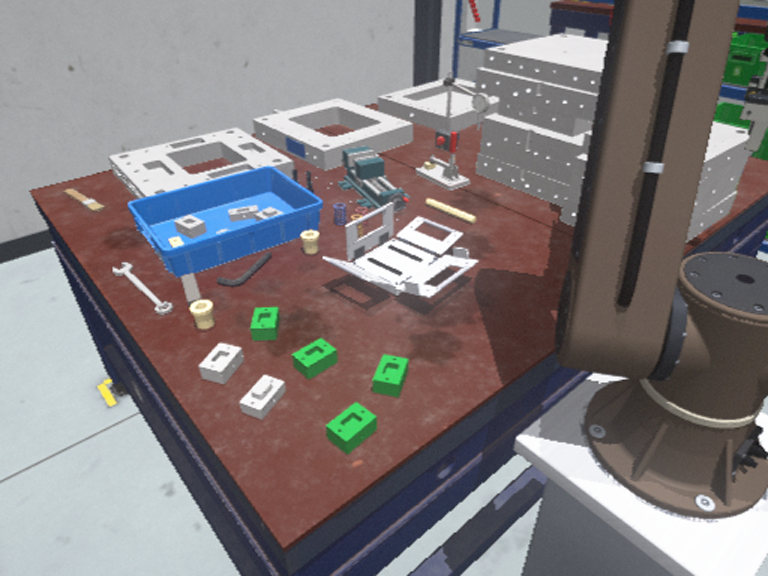

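View pics/top0.png

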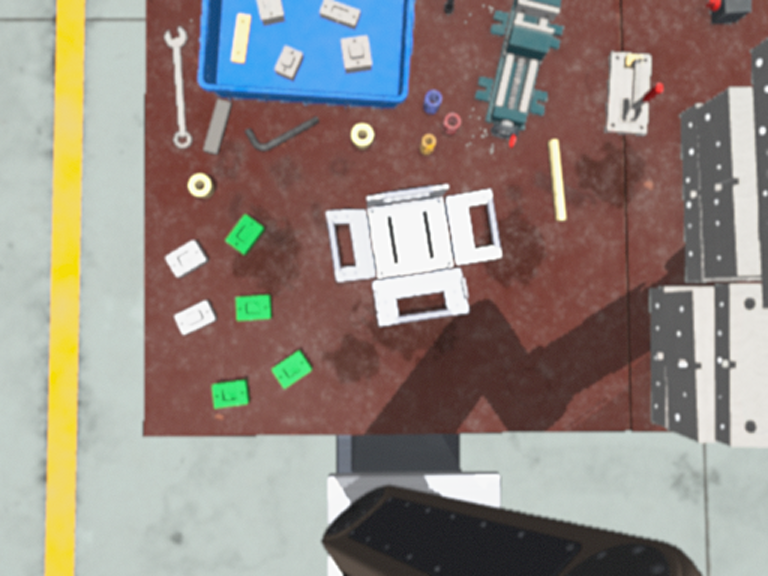

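The top view (768-px picture) shows several things that could be taken for the insert:
- Grey block at (185,258), which is (221,362) in the scene view. It looks pocketed.
- Grey block at (195,317), which is (262,396) in the scene view. It looks bossed.
- Green look-alikes at (245,234), (252,307), (291,369) and (230,394).
- Grey pieces in the blue tray at (288,62), (355,52), (270,8) and (340,12).

By the description I want the first. I'll check it in a close crop and measure it.

Run:
```python
from h import *
P,C=pts('scene'); 
save(C[215:285,125:200],'crop1.png',8)
Pt,Ct=pts('top')
grey=(Ct.max(-1).astype(int)-Ct.min(-1)<40)&(Ct.min(-1)>110)
def rect(u,v,zlo,zhi,rad,P=Pt,m=grey):
    c=P[v,u]; d=np.linalg.norm(P[...,:2]-c[:2],axis=-1)
    k=(d<rad)&(P[...,2]>zlo)&(P[...,2]<zhi)
    q=P[k]; (cx,cy),(w,h),a=cv2.minAreaRect((q[:,:2]*1000).astype(np.float32))
    print((u,v),len(q),'z',np.median(q[:,2]).round(4),'c',round(cx,1),round(cy,1),'wh',round(w,1),round(h,1),'ang',round(a,1))
rect(123,172,.015,.045,.05); rect(130,211,.015,.05,.05); 
# case: z map of points along
for u,v in [(274,158),(262,158),(285,158),(274,140),(274,178),(272,128),(224,163),(241,163),(332,150),(308,150),(282,210),(280,192),(283,203),(314,200)]:
    print(u,v,Pt[v,u].round(4))
```

```text
(123, 172) 354 z 0.0261 c 553.5 412.6 wh 42.9 60.6 ang 30.9
(130, 211) 335 z 0.0224 c 446.1 397.4 wh 38.0 64.9 ang 24.8
274 158 [0.5876 0.001  0.0242]
262 158 [0.587  0.0344 0.0315]
285 158 [ 0.5863 -0.0284  0.0337]
274 140 [6.375e-01 4.000e-04 2.320e-02]
274 178 [nan nan nan]
272 128 [0.6545 0.0111 0.1108]
224 163 [0.5697 0.136  0.0743]
241 163 [0.5724 0.0917 0.045 ]
332 150 [ 0.6112 -0.1639  0.0031]
308 150 [ 0.6074 -0.0913  0.036 ]
282 210 [ 0.4446 -0.0172  0.0473]
280 192 [ 0.4934 -0.0133  0.037 ]
283 203 [ 0.4638 -0.0245 -0.0024]
314 200 [ 0.4712 -0.111   0.0028]
```

View pics/crop1.png

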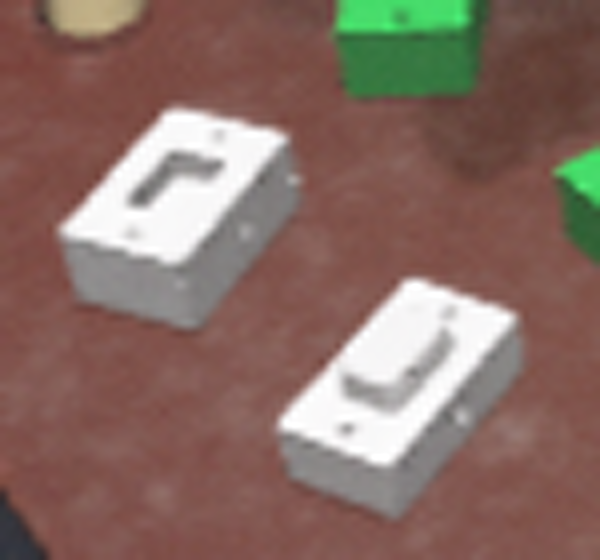

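The crop confirms the choice. The block at crop (175,175) has the pocket, and its neighbour at (400,370) carries the boss. Next I'll measure the case pose, the walls and the heights along my route.

Run:
```python
from h import *
P,C=pts('top'); S,Cs=pts('scene')
np.set_printoptions(suppress=True,linewidth=160)
g=C.astype(int).sum(-1)
# cleats: dark pixels on floor area
reg=np.zeros(g.shape,bool); reg[136:180,256:292]=1
k=((g<200)&reg).astype(np.uint8)
n,l,st,ce=cv2.connectedComponentsWithStats(k)
for i in range(1,n):
    if st[i,4]>20:
        q=P[l==i]; q=q[~np.isnan(q[:,0])]
        print('cleat',st[i].tolist(),cv2.minAreaRect((q[:,:2]*1000).astype(np.float32)),np.nanmedian(q[:,2]))
A=np.concatenate([P.reshape(-1,3),S.reshape(-1,3)])
A=A[~np.isnan(A[:,0])]
np.save('A.npy',A)
# back wall top
for nm,B in (('top',P.reshape(-1,3)),('scene',S.reshape(-1,3))):
    q=B[(B[:,2]>.095)&(B[:,2]<.125)&(abs(B[:,1])<.12)&(B[:,0]>.6)&(B[:,0]<.72)]
    if len(q): print(nm,'back',len(q),cv2.minAreaRect((q[:,:2]*1000).astype(np.float32)),np.percentile(q[:,2],[5,50,95]))
# height map 5cm
xs=np.arange(.1,.85,.05); ys=np.arange(.55,-.66,-.05)
print('ys',ys.round(2))
for x in xs:
    print(round(x,2),[int(1000*max([0]+A[(abs(A[:,0]-x)<.025)&(abs(A[:,1]-y)<.025)&(A[:,2]<.6)][:,2].tolist())) for y in ys])
```

```text
top back 197 ((655.8458862304688, 12.479896545410156), (10.828533172607422, 137.3975067138672), 7.673786640167236) [0.10491423 0.11168334 0.11464965]
scene back 157 ((654.286376953125, 15.336227416992188), (12.58493423461914, 141.59608459472656), 9.057024955749512) [0.09723694 0.11016855 0.11512676]
ys [ 0.55  0.5   0.45  0.4   0.35  0.3   0.25  0.2   0.15  0.1   0.05 -0.   -0.05 -0.1  -0.15 -0.2  -0.25 -0.3  -0.35 -0.4  -0.45 -0.5  -0.55 -0.6  -0.65]
0.1 [0, 0, 0, 0, 0, 0, 0, 0, 305, 435, 535, 547, 21, 6, 4, 0, 0, 0, 0, 0, 0, 0, 0, 0, 0]
0.15 [0, 0, 0, 0, 0, 0, 0, 0, 316, 467, 548, 546, 5, 8, 4, 0, 0, 0, 0, 0, 0, 0, 0, 0, 0]
0.2 [0, 2, 0, 0, 2, 0, 0, 0, 1, 2, 560, 599, 0, 0, 0, 0, 0, 0, 0, 0, 2, 1, 336, 374, 348]
0.25 [0, 4, 7, 7, 5, 5, 4, 5, 6, 6, 8, 599, 599, 5, 5, 5, 5, 4, 4, 6, 214, 215, 316, 439, 441]
0.3 [0, 3, 4, 5, 31, 32, 29, 28, 5, 5, 5, 5, 5, 5, 4, 5, 4, 4, 6, 5, 212, 215, 214, 213, 213]
0.35 [0, 4, 5, 6, 32, 30, 32, 35, 5, 4, 5, 5, 4, 5, 6, 6, 6, 6, 4, 5, 212, 215, 213, 0, 0]
0.4 [0, 4, 6, 24, 4, 5, 5, 32, 4, 7, 5, 4, 4, 4, 5, 5, 6, 5, 4, 5, 212, 215, 213, 0, 0]
0.45 [0, 4, 25, 36, 25, 33, 31, 6, 4, 6, 68, 54, 54, 61, 4, 7, 6, 5, 6, 6, 208, 243, 213, 0, 0]
0.5 [0, 3, 31, 30, 5, 32, 31, 5, 80, 73, 63, 43, 45, 67, 4, 4, 6, 5, 5, 4, 211, 329, 331, 100, 34]
0.55 [0, 4, 32, 34, 30, 31, 5, 5, 82, 71, 36, 32, 36, 44, 51, 5, 4, 5, 5, 6, 4, 330, 332, 332, 331]
0.6 [0, 4, 5, 31, 32, 32, 32, 4, 82, 65, 35, 33, 35, 43, 55, 5, 16, 17, 5, 7, 5, 328, 332, 332, 332]
0.65 [0, 5, 6, 47, 44, 30, 5, 4, 78, 115, 117, 116, 116, 48, 51, 5, 19, 20, 5, 5, 5, 329, 332, 332, 332]
0.7 [0, 4, 4, 46, 46, 5, 5, 5, 4, 4, 5, 5, 4, 6, 5, 6, 19, 19, 5, 4, 4, 309, 332, 332, 332]
0.75 [0, 4, 11, 16, 18, 16, 15, 4, 4, 46, 45, 53, 53, 5, 59, 53, 22, 17, 4, 6, 4, 327, 332, 332, 332]
0.8 [0, 4, 11, 14, 17, 14, 14, 16, 13, 47, 80, 81, 42, 42, 59, 60, 16, 5, 17, 147, 19, 332, 332, 333, 332]
```

Run:
```python
from h import *
P,C=pts('top'); g=C.astype(int).sum(-1)
save(C[118:222,212:340],'crop2.png',6)
print(g[158,250:300].tolist()); 
# lines on floor z=.026 / cleat top .031
d=np.load('top.npz');K=d['K'];W=d['W']
def ray(u,v,z):
    q=W[:3,:3]@np.array([(u-K[0,2])/K[0,0],(v-K[1,2])/K[1,1],1]); return W[:3,3]+q*(z-W[2,3])/q[2]
q1=[];q2=[]
for v in range(143,174):
    for lo,hi,q in ((257,271,q1),(277,294,q2)):
        w=np.clip(650-g[v,lo:hi],0,None)
        if w.max()>250: q.append((*ray((w*np.arange(lo,hi)).sum()/w.sum(),v,.031)[:2],v))
for q in (q1,q2):
    q=np.array(q); f=np.polyfit(q[:,0],q[:,1],1); print(len(q),q[0].round(4),q[-1].round(4),'yaw',np.degrees(np.arctan(f[0])), 'mid',q[:,:2].mean(0), 'res',np.abs(np.polyval(f,q[:,0])-q[:,1]).max())
```

```text
[741, 741, 741, 741, 741, 741, 741, 744, 753, 745, 471, 220, 401, 712, 757, 744, 741, 741, 741, 741, 741, 741, 741, 741, 741, 741, 741, 741, 741, 741, 741, 741, 747, 765, 613, 247, 293, 664, 765, 747, 741, 741, 741, 741, 741, 741, 741, 747, 758, 612]
29 [6.229e-01 4.160e-02 1.450e+02] [5.459e-01 3.090e-02 1.730e+02] yaw 8.22813324066154 mid [0.58437411 0.0363614 ] res 0.00034039152901359226
29 [ 6.279e-01 -2.370e-02  1.430e+02] [ 5.508e-01 -3.460e-02  1.710e+02] yaw 8.228312560641639 mid [ 0.58931625 -0.02936325] res 0.00039371181034301983
```

View pics/crop2.png

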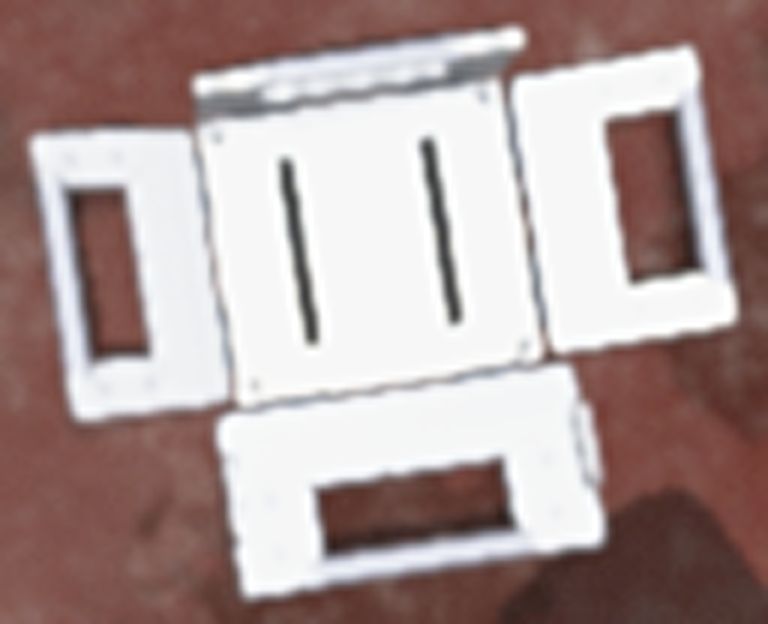

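```bash
python3 -m crank '[[[0,0,0],[0,0,-5],-1],[[0,0,0],[0,0,-5],-1],[[0,0,0],[0,0,-5],-1],[[0,0,0],[0,0,0],-1]]'; python3 -c "
from plant import r; s=r.get_state(); print(s['joints'],s['eef_rot'])"
```

```text
time_s: 0.5
tcp_pos: [0.2103, -0.6433, 0.4101]
eef_rot: [-179.3, 0.0, -161.8]
contact_force: [0.5, -0.4, 1.1]
gripper_width: 0.0877
gripper_force: 0.0
[-55.34748178  17.52533199  16.30100786   0.16583147 -88.10808328
 -16.5070692 ] [-1.79312820e+02  3.07188203e-02 -1.61849858e+02]
```

The crop shows the floor with cleats at crop (300,250) and (440,230), which puts the case centre at about (0.586, 0.0035) with yaw 8.2°. The rails are at (65,270) left, (712,190) right and (430,560) front. I'll now travel to above the insert.

```bash
cat >> h.py <<'E'
def to(x,y,z,yaw=None):
    M=T(); d=M[:3,:3].T@(np.array([x,y,z])-M[:3,3])*100
    s=r.get_state(); print('t',round(s['time_s'],2),'p',s['tcp_pos'].round(4),'rpy',s['eef_rot'].round(2),'q',s['joints'].round(1),'w',round(s['gripper_width'],4))
    print('shift cm',d.round(2))
    if yaw is not None:
        Rt=R.from_euler('xyz',[180,0,yaw],degrees=True); print('turn',(R.from_matrix(M[:3,:3]).inv()*Rt).as_rotvec(degrees=True).round(1))
E
python3 -m crank '[[[0,0,0],[-4.3,2.2,0],-1],[[0,0,0],[-4.3,2.2,0],-1],[[0,0,0],[-4.3,2.2,0],-1],[[0,0,0],[-4.3,2.2,0],-1],[[0,0,0],[-4.3,2.2,0],-1],[[0,0,0],[-4.3,2.2,0],-1],[[0,0,0],[-4.3,2.2,0],-1],[[0,0,0],[-4.3,2.2,0],-1]]'
python3 -m crank '[[[0,0,0],[-4.3,2.2,0],-1],[[0,0,0],[-4.3,2.2,0],-1],[[0,0,0],[-2.1,4.5,0],-1],[[0,0,0],[-2.1,4.5,0],-1],[[0,0,0],[-2.1,4.5,0],-1],[[0,0,0],[-2.1,4.5,0],-1],[[0,0,0],[-2.1,4.5,0],-1],[[0,0,0],[-2.1,4.5,0],-1]]'
python3 -m crank '[[[0,0,0],[-2.1,4.5,0],-1],[[0,0,0],[-2.1,4.5,0],-1],[[0,0,0],[-0.8,4.4,0],-1],[[0,0,0],[-0.8,4.4,0],-1],[[0,0,0],[-0.8,4.4,0],-1],[[0,0,0],[-0.8,4.4,0],-1],[[0,0,0],[-0.8,4.4,0],-1],[[0,0,0],[-0.8,4.4,0],-1]]'
python3 -c "
from h import *
to(.5535,.4126,.2,-59.1)"
```

```text
time_s: 1.3
tcp_pos: [0.4833, -0.3652, 0.4014]
eef_rot: [180.0, -0.0, -161.8]
contact_force: [0.5, -0.6, 0.9]
gripper_width: 0.0877
gripper_force: 0.0
time_s: 2.1
tcp_pos: [0.5856, -0.0005, 0.4014]
eef_rot: [180.0, -0.0, -161.8]
contact_force: [0.3, 0.7, 0.7]
gripper_width: 0.0882
gripper_force: 0.0
time_s: 2.9
tcp_pos: [0.5605, 0.3636, 0.4012]
eef_rot: [-180.0, -0.0, -161.8]
contact_force: [0.9, -0.2, -0.1]
gripper_width: 0.0876
gripper_force: 0.0
t 2.9 p [0.5605 0.3636 0.4012] rpy [-1.7999e+02 -3.0000e-02 -1.6184e+02] q [  49.7   17.1   14.7   -0.   -87.6 -121.5] w 0.0876
shift cm [-0.87  4.87 20.12]
turn [   0.    -0.  -102.7]
```

```bash
python3 -m crank '[[[0,0,0],[-0.87,4.8,0],-1],[[0,0,-8.55],[0,0,1.5],-1],[[0,0,-8.55],[0,0,1.5],-1],[[0,0,-8.55],[0,0,1.5],-1],[[0,0,-8.55],[0,0,1.5],-1],[[0,0,-8.55],[0,0,1.5],-1],[[0,0,-8.55],[0,0,1.5],-1],[[0,0,-8.55],[0,0,1.5],-1]]'
python3 -m crank '[[[0,0,-8.55],[0,0,1.5],-1],[[0,0,-8.55],[0,0,1.5],-1],[[0,0,-8.55],[0,0,1.5],-1],[[0,0,-8.55],[0,0,1.5],-1],[[0,0,-8.55],[0,0,1],-1],[[0,0,0],[0,0,0],-1],[[0,0,0],[0,0,0],-1]]'
python3 - <<'E'
from h import *
c=cap('wrist'); P,C=pts('wrist'); save(C,'w1.png',1.2)
k=(np.linalg.norm(P[...,:2]-[.5535,.4126],axis=-1)<.05)&(P[...,2]>.015)&(P[...,2]<.045)
q=P[k]; print(len(q),np.median(q[:,2]),cv2.minAreaRect((q[:,:2]*1000).astype(np.float32)))
print(c['W'].round(3).tolist())
to(.5535,.4126,.1,-59.1)
E
```

```text
time_s: 3.7
tcp_pos: [0.5543, 0.41, 0.2954]
eef_rot: [180.0, -0.0, -101.6]
contact_force: [-0.0, -0.2, -0.2]
gripper_width: 0.0875
gripper_force: 0.0
time_s: 4.4
tcp_pos: [0.5545, 0.4101, 0.2265]
eef_rot: [180.0, -0.0, -59.5]
contact_force: [-0.2, 0.9, 0.3]
gripper_width: 0.0875
gripper_force: 0.0
1914 0.02766050504267198 ((553.1188354492188, 413.84515380859375), (41.612091064453125, 60.4920654296875), 31.23255729675293)
[[-0.861, -0.488, -0.142, 0.592], [-0.508, 0.827, 0.241, 0.345], [-0.0, 0.28, -0.96, 0.36], [0.0, 0.0, 0.0, 1.0]]
t 4.45 p [0.5547 0.4103 0.227 ] rpy [-179.97   -0.    -59.48] q [ 52.6  22.8   0.8   0.  -68.  -22.1] w 0.088
shift cm [-2.60e-01 -1.00e-02  1.27e+01]
turn [-0.  -0.  -0.4]
```

View pics/w1.png

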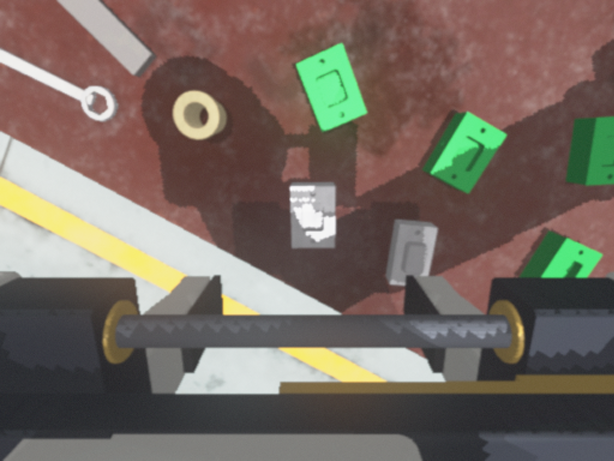

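The wrist view shows the pocket insert at (313,215), square to the fingers, with the boss insert clear at (412,253). I'll go down and grip.

```bash
python3 -m crank '[[[0,0,-0.5],[-0.36,0,4],-0.6],[[0,0,0],[0,0,4],-0.6],[[0,0,0],[0,0,4],-0.6],[[0,0,0],[0,0,3],-0.6],[[0,0,0],[0,0,2.3],-0.6],[[0,0,0],[0,0,2],-0.6],[[0,0,0],[0,0,0],-0.6]]'
python3 -m crank '[[[0,0,0],[0,0,0],1],[[0,0,0],[0,0,0],1],[[0,0,0],[0,0,0],1],[[0,0,0],[0,0,0],1],[[0,0,0],[0,0,0],1]]' 30
python3 -m crank '[[[0,0,0],[0,0,0],1],[[0,0,0],[0,0,0],1],[[0,0,0],[0,0,-2],1],[[0,0,0],[0,0,-3],1],[[0,0,0],[0,0,-4],1],[[0,0,0],[0,0,-4],1],[[0,0,0],[0,0,-4],1],[[0,0,0],[0,0,0],1]]' 30
python3 -c "
from h import *
to(.586,.0035,.2,8.2)"
```

```text
time_s: 5.15
tcp_pos: [0.5517, 0.4122, 0.0311]
eef_rot: [179.8, -0.1, -58.9]
contact_force: [-0.4, 0.3, -0.2]
gripper_width: 0.0702
gripper_force: 0.0
time_s: 5.65
tcp_pos: [0.553, 0.4136, 0.0347]
eef_rot: [-179.9, 0.0, -58.8]
contact_force: [-1.4, -0.1, 4.0]
gripper_width: 0.0416
gripper_force: 30.0
time_s: 6.45
tcp_pos: [0.5547, 0.415, 0.2102]
eef_rot: [-179.5, 0.1, -58.7]
contact_force: [0.1, 0.4, -3.7]
gripper_width: 0.0418
gripper_force: 30.0
t 6.45 p [0.5547 0.415  0.2102] rpy [-1.7946e+02  1.2000e-01 -5.8710e+01] q [ 52.9  23.3  -0.6   0.1 -65.5 -21.7] w 0.0418
shift cm [36.79 18.71  0.77]
turn [ -0.5  -0.2 -66.9]
```

```bash
python3 -m crank '[[[0,0,0],[3.7,1.9,0],1],[[0,0,0],[3.7,1.9,0],1],[[0,0,0],[3.7,1.9,0],1],[[0,0,0],[3.7,1.9,0],1],[[0,0,0],[3.7,1.9,0],1],[[0,0,0],[3.7,1.9,0],1],[[0,0,0],[3.7,1.9,0],1],[[0,0,0],[3.7,1.9,0],1]]'
python3 -m crank '[[[0,0,0],[3.7,1.85,0],1],[[0,0,0],[3.49,1.65,0],1],[[0,0,-8],[0,0,0],1],[[0,0,-8],[0,0,0],1],[[0,0,-8],[0,0,0],1],[[0,0,-8],[0,0,0],1],[[0,0,-8],[0,0,0],1],[[0,0,-8],[0,0,0],1]]'
python3 -m crank '[[[0,0,-8],[0,0,0],1],[[0,0,-8],[0,0,0],1],[[0,0,-3],[0,0,0],1],[[0,0,0],[0,0,0],1],[[0,0,0],[0,0,0],1]]'
python3 - <<'E'
from h import *
c=cap('wrist'); save(c['color'],'w2.png',1.2)
to(.586,.0035,.06,8.2)
E
```

```text
time_s: 7.25
tcp_pos: [0.5751, 0.0795, 0.2023]
eef_rot: [179.9, 0.1, -58.8]
contact_force: [0.7, 0.7, -4.5]
gripper_width: 0.0419
gripper_force: 30.0
time_s: 8.05
tcp_pos: [0.5826, 0.0016, 0.2021]
eef_rot: [180.0, 0.1, -10.5]
contact_force: [0.5, 0.0, -4.2]
gripper_width: 0.0415
gripper_force: 30.0
time_s: 8.55
tcp_pos: [0.583, 0.0017, 0.2026]
eef_rot: [-180.0, 0.1, 8.1]
contact_force: [-0.4, -0.6, -4.2]
gripper_width: 0.0418
gripper_force: 30.0
t 8.6 p [0.5832 0.0017 0.2029] rpy [-1.80e+02  7.00e-02  8.14e+00] q [ 19.4  14.1 -15.1  -0.  -60.8  78.8] w 0.0417
shift cm [ 0.32 -0.14 14.29]
turn [-0.   0.1 -0.1]
```

View pics/w2.png

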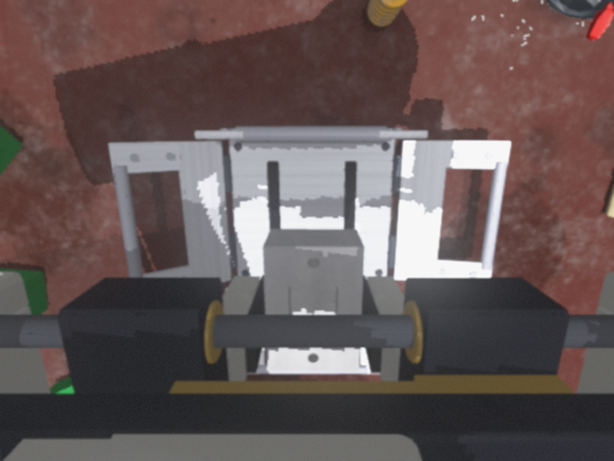

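The wrist view shows the insert at x 265–362, centred between the cleats at (273,200) and (351,200). I'll check the cleat back ends and the wall angles numerically.

Run:
```python
from h import *
P,C=pts('wrist'); g=C.astype(int).sum(-1)
a=np.radians(8.23); O=np.array([.586,.0035,0]); Rc=np.array([[np.cos(a),-np.sin(a),0],[np.sin(a),np.cos(a),0],[0,0,1]])
Q=(P-O)@Rc
np.set_printoptions(suppress=True)
d=np.load('wrist.npz');K=d['K'];W=d['W']
def ray(u,v,z):
    q=W[:3,:3]@np.array([(u-K[0,2])/K[0,0],(v-K[1,2])/K[1,1],1]); return Rc.T@(W[:3,3]+q*(z-W[2,3])/q[2]-O)
for u,v in [(227.5,135),(292.5,135),(227.5,180),(292.5,180)]: 
    vv=int(v); uu=int(u)
    print(ray(u,v,.031).round(4))
# refine cleat columns & tops
for lo,hi in ((221,236),(285,300)):
    col=(np.clip(500-g[150:185,lo:hi],0,None)*np.arange(lo,hi)).sum(1)/np.clip(500-g[150:185,lo:hi],1,None).sum(1)
    u=np.nanmean(col); print('u',u, g[125:145,int(round(u))].tolist(), ray(col[3],153,.031).round(4), ray(col[-3],182,.031).round(4))
for n in ('wrist','top','scene'):
    B=(pts(n)[0].reshape(-1,3)-O)@Rc
    f=B[(abs(B[:,0])<.06)&(abs(B[:,1])<.06)&(B[:,2]<.04)&(B[:,2]>.015)]; print(n,'floor z',np.median(f[:,2]).round(4))
    for nm,ax,sg,lat in (('L',1,1,.055),('R',1,-1,.055),('F',0,-1,.07)):
        o=1-ax; h=.0705 if ax==1 else .0655
        m=(abs(B[:,o])<lat)&(sg*B[:,ax]>h+.01)&(sg*B[:,ax]<h+.09)&(B[:,2]>.027)&(B[:,2]<.13)
        q=B[m]
        if len(q)>30:
            s=sg*q[:,ax]; f=np.polyfit(s,q[:,2],1); print(n,nm,len(q),'angle',np.degrees(np.arctan(f[0])).round(1),'z=28.5 at',((.0285-f[1])/f[0]).round(4),'max s',np.percentile(s,99).round(4),'max z',np.percentile(q[:,2],99).round(4))
```

```text
[0.0465 0.0322 0.031 ]
[ 0.0464 -0.0331  0.031 ]
[0.0001 0.0337 0.031 ]
[ 0.     -0.0344  0.031 ]
u 227.67122436810342 [547, 544, 536, 538, 540, 540, 543, 542, 497, 352, 232, 202, 197, 200, 201, 203, 201, 208, 206, 210] [0.0284 0.033  0.031 ] [-0.0021  0.0331  0.031 ]
u 290.2978553948181 [551, 548, 538, 540, 542, 546, 557, 548, 506, 363, 230, 197, 196, 196, 195, 200, 193, 200, 198, 204] [ 0.0283 -0.0322  0.031 ] [-0.0021 -0.0317  0.031 ]
wrist floor z 0.0261
wrist L 5106 angle 35.2 z=28.5 at 0.0693 max s 0.1421 max z 0.0791
wrist R 5272 angle 12.4 z=28.5 at 0.063 max s 0.1537 max z 0.0499
wrist F 412 angle 19.0 z=28.5 at 0.0799 max s 0.1473 max z 0.0525
top floor z 0.0259
top L 647 angle 34.9 z=28.5 at 0.069 max s 0.1422 max z 0.0804
top R 758 angle 12.3 z=28.5 at 0.0655 max s 0.1556 max z 0.0515
top F 953 angle 13.8 z=28.5 at 0.0583 max s 0.1471 max z 0.0531
scene floor z 0.0274
scene L 192 angle 32.6 z=28.5 at 0.0656 max s 0.1448 max z 0.0811
scene R 339 angle 11.6 z=28.5 at 0.0537 max s 0.1523 max z 0.0509
scene F 392 angle 12.7 z=28.5 at 0.0488 max s 0.1483 max z 0.0534
```

```bash
python3 -m crank '[[[0,0,0],[0.36,-0.16,4],1],[[0,0,0],[0,0,4],1],[[0,0,0],[0,0,3],1],[[0,0,0],[0,0,2],1],[[0,0,0],[0,0,0.7],1],[[0,0,0],[0,0,0.3],1],[[0,0,0],[0,0,0],1],[[0,0,0],[0,0,0],1]]'
python3 -c "
from h import *
to(.5865,.0038,.0607,8.2); print(r.get_state()['contact_force'])"
```

```text
time_s: 9.4
tcp_pos: [0.5879, 0.0041, 0.0648]
eef_rot: [-180.0, -0.1, 8.2]
contact_force: [-0.0, -0.2, -4.4]
gripper_width: 0.0418
gripper_force: 30.0
t 9.4 p [0.5879 0.0041 0.0648] rpy [-1.7999e+02 -1.2000e-01  8.2500e+00] q [ 19.4  22.9 -23.3   0.  -43.6  78.8] w 0.0418
shift cm [-0.14  0.01  0.41]
turn [-0.  -0.1  0. ]
[-0.03168867 -0.15578835 -4.38860616]
```

```bash
python3 -m crank '[[[0,0,0],[-0.1,0,0.2],1],[[0,0,0],[0,0,0.12],1],[[0,0,0],[0,0,0.08],1],[[0,0,0],[0,0,0.05],1],[[0,0,0],[0,0,0],1],[[0,0,0],[0,0,0],1]]'
```

```text
time_s: 10.0
tcp_pos: [0.5862, 0.0038, 0.0607]
eef_rot: [180.0, -0.1, 8.3]
contact_force: [-5.1, 0.6, 8.8]
gripper_width: 0.0421
gripper_force: 30.0
```

The insert is down on the floor (8.8 N upward). I'll release it and rise, then check the placing and the rail positions.

```bash
python3 -m crank '[[[0,0,0],[0,0,0],-0.4],[[0,0,0],[0,0,0],-0.4],[[0,0,0],[0,0,0],-0.4],[[0,0,0],[0,0,-1],-0.4],[[0,0,0],[0,0,-3],-0.4],[[0,0,0],[0,0,-5],-0.4],[[0,0,0],[0,0,-5],-0.4],[[0,0,0],[0,0,0],-0.4]]'
cat >> h.py <<'E'
a=np.radians(8.23); O=np.array([.5868,.0038,0]); Rc=np.array([[np.cos(a),-np.sin(a),0],[np.sin(a),np.cos(a),0],[0,0,1]])
def case(x,y,z): return Rc@np.array([x,y,z])+O
def tocase(x,y,z,yaw=8.23): to(*case(x,y,z),yaw); print('tcp in case',((T()[:3,3]-O)@Rc).round(4))
def walls(n):
    B=(pts(n)[0].reshape(-1,3)-O)@Rc
    q=B[(abs(B[:,0])<.055)&(abs(B[:,1])<.05)&(B[:,2]>.046)&(B[:,2]<.062)]
    if len(q)>20: print('insert',len(q),cv2.minAreaRect((q[:,:2]*1000).astype(np.float32)),np.median(q[:,2]),np.percentile(q[:,:2],[1,99],axis=0).round(4).tolist())
    for nm,ax,sg in (('L',1,1),('R',1,-1),('F',0,-1)):
        o=1-ax; h=.0725 if ax else .0675
        s=sg*B[:,ax]-h; z=B[:,2]-.0285
        m=(abs(B[:,o])<.035)&(np.hypot(s,z)>.04)&(np.hypot(s,z)<.095)&(z>.01)&(s>-.02)
        if m.sum()>20: print(n,nm,m.sum(),'rail pts s,z',np.median(s[m]).round(4),np.median(z[m]).round(4),'ang',np.degrees(np.median(np.arctan2(z[m],s[m]))).round(1),'r95',np.percentile(np.hypot(s,z)[m],[5,50,95]).round(4))
E
python3 - <<'E'
from h import *
cap('wrist'); walls('wrist'); cap('top'); walls('top'); tocase(0,.138,.2)
E
```

```text
time_s: 10.8
tcp_pos: [0.59, 0.0042, 0.2078]
eef_rot: [-180.0, -0.7, 8.3]
contact_force: [0.8, -0.1, -0.5]
gripper_width: 0.0614
gripper_force: 0.0
insert 1979 ((-0.6280555725097656, 0.5337848663330078), (60.211185455322266, 41.88031005859375), 0.09670358151197433) 0.05387384789176225 [[-0.0301, -0.0199], [0.0292, 0.0212]]
wrist L 822 rail pts s,z 0.064 0.049 ang 37.2 r95 [0.076  0.0808 0.0847]
wrist R 693 rail pts s,z 0.0761 0.0199 ang 14.4 r95 [0.0752 0.0788 0.0834]
wrist F 554 rail pts s,z 0.0738 0.0216 ang 16.0 r95 [0.0737 0.0769 0.0821]
insert 100 ((-21.188396453857422, -0.5661239624023438), (18.689233779907227, 41.77617263793945), 0.20286160707473755) 0.05307359838379011 [[-0.0305, -0.0208], [-0.0125, 0.0197]]
top R 83 rail pts s,z 0.0788 0.0201 ang 14.3 r95 [0.0771 0.0816 0.0852]
top F 94 rail pts s,z 0.0758 0.0216 ang 15.9 r95 [0.0741 0.0791 0.0826]
t 10.9 p [0.5868 0.0039 0.2016] rpy [-179.95   -0.25    8.25] q [ 19.5  14.3 -15.    0.  -60.4  78.8] w 0.0613
shift cm [  0.   -13.79   0.17]
turn [-0.  -0.2  0. ]
tcp in case [-0.000e+00  1.000e-04  2.016e-01]
```

The insert sits at case (-0.6, 0.5) mm, long side along the cleats and flat. Next is the left wall, by gripping its rail and following the arc.

```bash
python3 -m crank '[[[0,0,0],[0,-4.6,0],0.4],[[0,0,0],[0,-4.6,0],0.4],[[0,0,0],[0,-4.6,0],0.4],[[0,0,0],[0,0,3],0.4],[[0,0,0],[0,0,3],0.4],[[0,0,0],[0,0,3],0.4],[[0,0,0],[0,0,2.5],0.4],[[0,0,0],[0,0,0],0.4]]'
python3 -m crank '[[[0,0,0],[0,0,0],0.4]]'
python3 -c "
from h import *
tocase(0,.138,.0864); print(r.get_state()['contact_force'])"
```

```text
time_s: 11.7
tcp_pos: [0.5632, 0.1387, 0.0797]
eef_rot: [179.8, 0.5, 8.2]
contact_force: [-0.3, -0.1, -0.2]
gripper_width: 0.0267
gripper_force: 0.0
time_s: 11.8
tcp_pos: [0.5659, 0.1399, 0.0837]
eef_rot: [179.9, 0.1, 8.3]
contact_force: [0.6, 0.5, 0.4]
gripper_width: 0.0262
gripper_force: 0.0
t 11.8 p [0.5659 0.1399 0.0837] rpy [1.7993e+02 1.1000e-01 8.2700e+00] q [ 33.1  21.3 -22.8   0.  -46.   65.1] w 0.0262
shift cm [ 0.12 -0.03 -0.27]
turn [0.1 0.1 0. ]
tcp in case [-0.0012  0.1377  0.0837]
[0.64456079 0.45151622 0.38190939]
```

```bash
python3 -m crank '[[[0,0,0],[0,0,0],1],[[0,0,0],[0,0,0],1],[[0,0,0],[0,0,0],1],[[0,0,0],[0,0,0],1]]' 15
python3 -c "
from h import *
tocase(0,.138,.0864); print(r.get_state()['contact_force'])"
```

```text
time_s: 12.2
tcp_pos: [0.5668, 0.1406, 0.0851]
eef_rot: [-180.0, -0.1, 8.3]
contact_force: [0.2, 1.7, 1.8]
gripper_width: 0.0091
gripper_force: 15.0
t 12.2 p [0.5668 0.1406 0.0851] rpy [-1.7995e+02 -1.1000e-01  8.2500e+00] q [ 33.1  21.1 -22.8   0.  -45.9  65.1] w 0.0091
shift cm [ 0.02  0.03 -0.13]
turn [-0.  -0.1  0. ]
tcp in case [-0.0002  0.1383  0.0851]
[0.22139144 1.70105198 1.79646514]
```

```bash
python3 -m crank '[[[0,0,0],[0,0.42,-0.56],1],[[0,0,0],[0,0.47,-0.51],1],[[0,0,0],[0,0.51,-0.47],1],[[0,0,0],[0,0.56,-0.42],1],[[0,0,0],[0,0.59,-0.37],1],[[0,0,0],[0,0.62,-0.33],1]]' 15
python3 -m crank '[[[0,0,0],[0,0.65,-0.26],1],[[0,0,0],[0,0.66,-0.22],1],[[0,0,0],[0,0.68,-0.15],1],[[0,0,0],[0,0.69,-0.09],1],[[0,0,0],[0,0.7,-0.03],1],[[0,0,0],[0,0.3,0],1],[[0,0,0],[0,0,0],1],[[0,0,0],[0,0,0],1]]' 15
python3 -c "
from h import *
tocase(0,.0725,.1205); print(r.get_state()['contact_force'])"
```

```text
time_s: 12.8
tcp_pos: [0.5714, 0.1099, 0.1122]
eef_rot: [-179.9, -0.1, 8.3]
contact_force: [-1.8, 3.8, 3.0]
gripper_width: 0.0094
gripper_force: 15.0
time_s: 13.6
tcp_pos: [0.5764, 0.0746, 0.1185]
eef_rot: [-179.8, -0.1, 8.2]
contact_force: [-5.1, 16.6, 7.0]
gripper_width: 0.0094
gripper_force: 15.0
t 13.6 p [0.5764 0.0746 0.1185] rpy [-1.7981e+02 -1.1000e-01  8.2500e+00] q [ 26.6  18.6 -21.2  -0.2 -50.   71.8] w 0.0094
shift cm [ 0.02 -0.09 -0.2 ]
turn [-0.2 -0.1  0. ]
tcp in case [-0.0002  0.0716  0.1185]
[-5.08455209 16.58328858  7.02410411]
```

```bash
python3 -m crank '[[[0,0,0],[0,-0.2,0],0.4],[[0,0,0],[0,0,0],0.4],[[0,0,0],[0,0,0],0.4],[[0,0,0],[0,0,-2],0.4],[[0,0,0],[0,0,-3],0.4],[[0,0,0],[0,0,-3],0.4],[[0,0,0],[0,0,0],0.4],[[0,0,0],[0,0,0],0.4]]'
python3 -m crank '[[[0,0,0],[0,4.4,0],0.4],[[0,0,0],[0,4.4,0],0.4],[[0,0,0],[0,4.4,0],0.4],[[0,0,0],[0,4.4,0],0.4],[[0,0,0],[0,4.6,0],0.4],[[0,0,0],[0,0,0],0.4],[[0,0,0],[0,0,0],0.4]]'
python3 - <<'E'
from h import *
cap('wrist'); walls('wrist'); cap('scene'); walls('scene'); tocase(0,-.1507,.0575)
E
```

```text
time_s: 14.4
tcp_pos: [0.5756, 0.0739, 0.1983]
eef_rot: [-180.0, -0.0, 8.2]
contact_force: [-0.3, 0.6, -0.5]
gripper_width: 0.0259
gripper_force: 0.0
time_s: 15.1
tcp_pos: [0.6065, -0.1468, 0.1961]
eef_rot: [-180.0, 0.2, 8.1]
contact_force: [0.5, 0.1, -0.8]
gripper_width: 0.0267
gripper_force: 0.0
insert 2522 ((-0.7711887359619141, 0.2746315002441406), (43.294246673583984, 60.275333404541016), 89.73033142089844) 0.05376672544707867 [[-0.0302, -0.0209], [0.0292, 0.0212]]
wrist L 26 rail pts s,z -0.0008 0.0402 ang 91.2 r95 [0.04   0.0402 0.0406]
wrist R 663 rail pts s,z 0.0783 0.0201 ang 14.4 r95 [0.0759 0.0809 0.0843]
insert 133 ((-0.8591136932373047, 0.6821365356445312), (45.546932220458984, 61.875328063964844), 89.56306457519531) 0.05417546088719993 [[-0.0308, -0.0205], [0.0293, 0.0233]]
scene L 76 rail pts s,z 0.0033 0.0833 ang 87.5 r95 [0.0405 0.0834 0.0864]
scene R 52 rail pts s,z 0.0749 0.0191 ang 14.8 r95 [0.0744 0.0771 0.0812]
scene F 61 rail pts s,z 0.0785 0.0229 ang 16.3 r95 [0.0775 0.0816 0.0837]
t 15.2 p [ 0.6069 -0.145   0.197 ] rpy [-1.7998e+02  1.1000e-01  8.2400e+00] q [  4.5  18.1 -10.3  -0.  -61.7  93.8] w 0.0265
shift cm [ 0.17  0.06 13.95]
turn [-0.   0.1  0. ]
tcp in case [-0.0014 -0.1501  0.197 ]
```

The left wall is upright. Now I'll go down to the right rail.

```bash
python3 -m crank '[[[0,0,0],[0.1,0,3.5],0.4],[[0,0,0],[0,0,3.5],0.4],[[0,0,0],[0,0,3.5],0.4],[[0,0,0],[0,0,2.5],0.4],[[0,0,0],[0,0,0.9],0.4],[[0,0,0],[0,0,0],0.4],[[0,0,0],[0,0,0],0.4]]'
python3 -m crank '[[[0,0,0],[0,0,0],1],[[0,0,0],[0,0,0],1],[[0,0,0],[0,0,0],1],[[0,0,0],[0,0,0],1]]' 15
python3 -c "
from h import *
tocase(0,-.1507,.0575); print(r.get_state()['contact_force'])"
```

```text
time_s: 15.9
tcp_pos: [0.6094, -0.1446, 0.0603]
eef_rot: [180.0, -0.1, 8.3]
contact_force: [-1.3, 1.1, 0.1]
gripper_width: 0.0261
gripper_force: 0.0
time_s: 16.3
tcp_pos: [0.6093, -0.1457, 0.0602]
eef_rot: [179.9, -0.1, 8.3]
contact_force: [0.5, -4.7, 1.7]
gripper_width: 0.0095
gripper_force: 15.0
t 16.3 p [ 0.6093 -0.1457  0.0602] rpy [ 1.7995e+02 -1.0000e-01  8.2600e+00] q [  4.4  26.2 -18.4   0.1 -45.3  93.8] w 0.0095
shift cm [-0.09 -0.05  0.27]
turn [ 0.1 -0.1  0. ]
tcp in case [ 0.0009 -0.1512  0.0602]
[ 0.51480508 -4.71104344  1.69541291]
```

```bash
python3 -m crank '[[[0,0,0],[0,-0.22,-0.81],1],[[0,0,0],[0,-0.3,-0.78],1],[[0,0,0],[0,-0.38,-0.75],1],[[0,0,0],[0,-0.46,-0.7],1],[[0,0,0],[0,-0.53,-0.65],1],[[0,0,0],[0,-0.59,-0.59],1],[[0,0,0],[0,-0.65,-0.53],1]]' 15
python3 -m crank '[[[0,0,0],[0,-0.7,-0.46],1],[[0,0,0],[0,-0.75,-0.38],1],[[0,0,0],[0,-0.78,-0.3],1],[[0,0,0],[0,-0.81,-0.22],1],[[0,0,0],[0,-0.83,-0.13],1],[[0,0,0],[0,-0.84,-0.04],1],[[0,0,0],[0,-0.3,0],1],[[0,0,0],[0,0,0],1]]' 15
python3 -m crank '[[[0,0,0],[0,0,0],1],[[0,0,0],[0,0,0],1]]' 15
python3 -c "
from h import *
tocase(0,-.0725,.1205); print(r.get_state()['contact_force'])"
```

```text
time_s: 17.0
tcp_pos: [0.6053, -0.1165, 0.1099]
eef_rot: [179.8, -0.1, 8.3]
contact_force: [1.1, -11.2, 8.7]
gripper_width: 0.0089
gripper_force: 15.0
time_s: 17.8
tcp_pos: [0.5981, -0.0675, 0.1236]
eef_rot: [179.7, -0.1, 8.3]
contact_force: [5.1, -21.1, 2.6]
gripper_width: 0.0096
gripper_force: 15.0
time_s: 18.0
tcp_pos: [0.5981, -0.0676, 0.1236]
eef_rot: [179.7, -0.1, 8.3]
contact_force: [5.7, -20.3, 3.6]
gripper_width: 0.0098
gripper_force: 15.0
t 18.0 p [ 0.5981 -0.0676  0.1236] rpy [ 1.7975e+02 -7.0000e-02  8.2700e+00] q [ 12.3  20.  -18.4   0.3 -51.5  85.8] w 0.0098
shift cm [-0.09  0.02  0.31]
turn [ 0.3 -0.1  0. ]
tcp in case [ 0.0009 -0.0723  0.1236]
[  5.73523521 -20.26055254   3.58020896]
```

The right wall is on its stop (20 N lateral). I'll release, move over the front rail and turn 90°.

```bash
python3 -m crank '[[[0,0,0],[0,0.2,0],0.4],[[0,0,0],[0,0,0],0.4],[[0,0,0],[0,0,0],0.4],[[0,0,0],[0,0,-2],0.4],[[0,0,0],[0,0,-3],0.4],[[0,0,0],[0,0,-3],0.4],[[0,0,0],[0,0,0],0.4],[[0,0,0],[0,0,0],0.4]]'
python3 -m crank '[[[0,0,0],[-3.63,-1.8,0],0.4],[[0,0,0],[-3.63,-1.8,0],0.4],[[0,0,0],[-3.63,-1.8,0],0.4],[[0,0,0],[-3.63,-1.8,0],0.4],[[0,0,8],[0,0,0],0.4],[[0,0,8],[0,0,0],0.4],[[0,0,8],[0,0,0],0.4],[[0,0,8],[0,0,0],0.4]]'
python3 -m crank '[[[0,0,8],[0,0,0],0.4],[[0,0,8],[0,0,0],0.4],[[0,0,8],[0,0,0],0.4],[[0,0,8],[0,0,0],0.4],[[0,0,8],[0,0,0],0.4],[[0,0,8],[0,0,0],0.4],[[0,0,8],[0,0,0],0.4],[[0,0,2],[0,0,0],0.4]]'
python3 -m crank '[[[0,0,0],[0,0,0],0.4],[[0,0,0],[0,0,0],0.4]]'
python3 - <<'E'
from h import *
cap('scene'); walls('scene'); cap('wrist'); walls('wrist'); tocase(-.1445,0,.0585,-81.77)
c=np.load('scene.npz'); save(c['color'][120:220,200:330],'s2.png',5)
E
```

```text
time_s: 18.8
tcp_pos: [0.5972, -0.0658, 0.2029]
eef_rot: [-180.0, -0.1, 8.3]
contact_force: [0.5, -0.1, -0.5]
gripper_width: 0.0261
gripper_force: 0.0
time_s: 19.6
tcp_pos: [0.4422, -0.0159, 0.2014]
eef_rot: [179.9, 0.1, -24.1]
contact_force: [0.2, 0.1, -0.3]
gripper_width: 0.0263
gripper_force: 0.0
time_s: 20.4
tcp_pos: [0.4422, -0.016, 0.2012]
eef_rot: [179.8, -0.0, -82.0]
contact_force: [0.3, -0.6, 0.8]
gripper_width: 0.0262
gripper_force: 0.0
time_s: 20.6
tcp_pos: [0.4426, -0.0161, 0.2018]
eef_rot: [179.9, -0.0, -81.7]
contact_force: [-0.9, -0.4, 0.9]
gripper_width: 0.0264
gripper_force: 0.0
insert 130 ((-1.2548675537109375, 0.5978240966796875), (43.845436096191406, 63.51062774658203), 88.42716217041016) 0.054048025151793855 [[-0.032, -0.0202], [0.028, 0.0228]]
scene L 76 rail pts s,z 0.0028 0.083 ang 87.7 r95 [0.0405 0.0832 0.0863]
scene R 71 rail pts s,z -0.0034 0.0837 ang 92.6 r95 [0.0407 0.0838 0.0861]
scene F 59 rail pts s,z 0.079 0.0223 ang 16.0 r95 [0.0772 0.0817 0.0834]
insert 2344 ((-0.8534946441650391, 0.10633468627929688), (42.149131774902344, 61.39754104614258), 89.69470977783203) 0.05391134331330136 [[-0.031, -0.0208], [0.0287, 0.0207]]
wrist L 33 rail pts s,z 0.002 0.0847 ang 88.6 r95 [0.084  0.0847 0.0856]
wrist R 1364 rail pts s,z 0.0006 0.0842 ang 89.6 r95 [0.0815 0.0842 0.0857]
wrist F 683 rail pts s,z 0.0766 0.0221 ang 16.2 r95 [0.0744 0.0796 0.0831]
t 20.7 p [ 0.4429 -0.0161  0.2021] rpy [179.95  -0.   -81.68] q [ 23.6   0.6 -31.3  -0.  -58.1 -15.2] w 0.0263
shift cm [ 0.09 -0.09 14.36]
turn [ 0.1 -0.   0.1]
tcp in case [-0.1453  0.0009  0.2021]
```

View pics/s2.png

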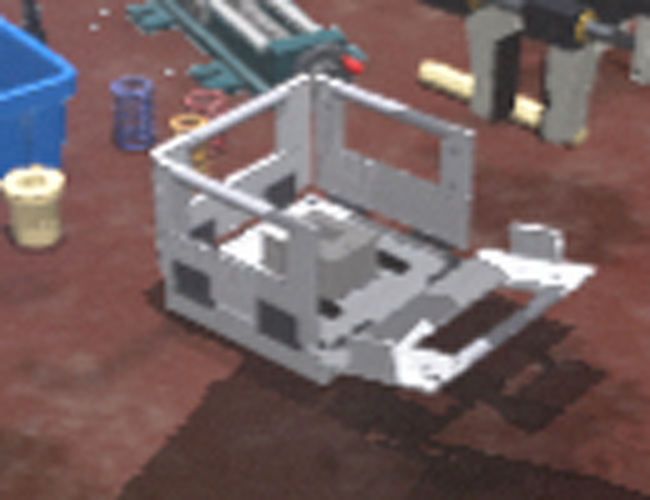

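Both side walls stand, left at crop (240,260) and right at (400,170). The front wall is still out, with its lugs at (425,345) and (535,240). Now I'll grip the front rail.

```bash
python3 -m crank '[[[0,0,0],[0.1,-0.09,3.5],0.4],[[0,0,0],[0,0,3.5],0.4],[[0,0,0],[0,0,3.5],0.4],[[0,0,0],[0,0,2.5],0.4],[[0,0,0],[0,0,1.2],0.4],[[0,0,0],[0,0,0],0.4],[[0,0,0],[0,0,0],0.4]]'
python3 -m crank '[[[0,0,0],[0,0,0],1],[[0,0,0],[0,0,0],1],[[0,0,0],[0,0,0],1],[[0,0,0],[0,0,0],1]]' 15
python3 -c "
from h import *
tocase(-.1445,0,.0595,-81.77); print(r.get_state()['contact_force'])"
```

```text
time_s: 21.4
tcp_pos: [0.4443, -0.0169, 0.0607]
eef_rot: [180.0, -0.0, -81.7]
contact_force: [-0.5, 0.3, 0.3]
gripper_width: 0.0263
gripper_force: 0.0
time_s: 21.8
tcp_pos: [0.4445, -0.0168, 0.0611]
eef_rot: [-179.9, 0.0, -81.7]
contact_force: [0.8, -0.4, 0.4]
gripper_width: 0.0093
gripper_force: 15.0
t 21.8 p [ 0.4445 -0.0168  0.0611] rpy [-1.7993e+02  2.0000e-02 -8.1740e+01] q [ 23.4  12.1 -41.5  -0.  -36.4 -15.1] w 0.0093
shift cm [-0.    0.07  0.16]
turn [-0.1  0.   0. ]
tcp in case [-0.1438 -0.      0.0611]
[ 0.7740831  -0.44660451  0.3526932 ]
```

```bash
python3 -m crank '[[[0,0,0],[0,-0.22,-0.81],1],[[0,0,0],[0,-0.3,-0.78],1],[[0,0,0],[0,-0.38,-0.75],1],[[0,0,0],[0,-0.46,-0.7],1],[[0,0,0],[0,-0.53,-0.65],1],[[0,0,0],[0,-0.59,-0.59],1],[[0,0,0],[0,-0.65,-0.53],1]]' 15
python3 -m crank '[[[0,0,0],[0,-0.7,-0.46],1],[[0,0,0],[0,-0.75,-0.38],1],[[0,0,0],[0,-0.78,-0.3],1],[[0,0,0],[0,-0.81,-0.22],1],[[0,0,0],[0,0,0],1],[[0,0,0],[0,0,0],1]]' 15
python3 -c "
from h import *
tocase(-.0665,0,.1215,-81.77); print(r.get_state()['contact_force'])"
```

```text
time_s: 22.5
tcp_pos: [0.473, -0.013, 0.1088]
eef_rot: [179.7, -0.0, -81.8]
contact_force: [-9.9, 1.9, 7.2]
gripper_width: 0.0096
gripper_force: 15.0
time_s: 23.1
tcp_pos: [0.5065, -0.0083, 0.123]
eef_rot: [-179.9, -0.0, -81.7]
contact_force: [-0.5, -2.2, 5.7]
gripper_width: 0.0095
gripper_force: 15.0
t 23.1 p [ 0.5065 -0.0083  0.123 ] rpy [-1.7989e+02 -3.0000e-02 -8.1730e+01] q [ 21.4  12.  -30.3   0.1 -47.7 -13.1] w 0.0095
shift cm [-0.05 -1.47  0.15]
turn [-0.1 -0.   0. ]
tcp in case [-0.0812 -0.0005  0.123 ]
[-0.529193   -2.22303125  5.71167253]
```

Free of interference so far, so I'll close the last 12° or so against the stop.

```bash
python3 -m crank '[[[0,0,0],[0,-0.5,-0.06],1],[[0,0,0],[0,-0.5,-0.03],1],[[0,0,0],[0,-0.4,0],1],[[0,0,0],[0,-0.3,0],1],[[0,0,0],[0,-0.2,0],1],[[0,0,0],[0,0,0],1],[[0,0,0],[0,0,0],1]]' 15
python3 -c "
from h import *
tocase(-.0665,0,.1215,-81.77); print(r.get_state()['contact_force'])"
```

```text
time_s: 23.8
tcp_pos: [0.5221, -0.0061, 0.1234]
eef_rot: [179.8, -0.0, -81.8]
contact_force: [-12.0, -1.7, 14.0]
gripper_width: 0.0095
gripper_force: 15.0
t 23.8 p [ 0.5221 -0.0061  0.1234] rpy [ 1.7979e+02 -3.0000e-02 -8.1770e+01] q [ 20.9  13.5 -28.1  -0.  -48.7 -12.6] w 0.0095
shift cm [-0.06  0.1   0.19]
turn [ 0.2 -0.   0. ]
tcp in case [-0.0655 -0.0006  0.1234]
[-12.03308557  -1.68081041  13.98584367]
```

```bash
python3 -m crank '[[[0,0,0],[0,-0.15,0.2],1],[[0,0,0],[0,-0.15,0.1],1],[[0,0,0],[0,0,0],1],[[0,0,0],[0,0,0],1]]' 15
python3 -c "
from h import *
tocase(-.0665,0,.1215,-81.77)"
python3 -m crank '[[[0,0,0],[0,0.4,0],0.4],[[0,0,0],[0,0,0],0.4],[[0,0,0],[0,0,0],0.4],[[0,0,0],[0,0,-2],0.4],[[0,0,0],[0,0,-3],0.4],[[0,0,0],[0,0,-4],0.4],[[0,0,0],[0,0,-4],0.4],[[0,0,0],[0,0,-4],0.4]]'
python3 -m crank '[[[0,0,0],[0,0,-4],0.4],[[0,0,0],[0,0,0],0.4],[[0,0,0],[0,0,0],0.4]]'
python3 - <<'E'
from h import *
cap('scene'); walls('scene'); cap('wrist'); walls('wrist'); cap('top')
walls('top')
c=np.load('scene.npz'); save(c['color'][120:220,200:330],'s3.png',5)
w=np.load('wrist.npz'); save(w['color'],'w3.png',1)
to(0,0,0)
E
```

```text
time_s: 24.2
tcp_pos: [0.5224, -0.0067, 0.1198]
eef_rot: [179.5, -0.1, -81.8]
contact_force: [-18.7, -3.5, 19.4]
gripper_width: 0.009
gripper_force: 15.0
t 24.2 p [ 0.5224 -0.0067  0.1198] rpy [ 1.7949e+02 -7.0000e-02 -8.1810e+01] q [ 20.8  13.9 -28.   -0.1 -48.6 -12.6] w 0.009
shift cm [-0.11  0.13 -0.17]
turn [ 0.5 -0.1 -0. ]
tcp in case [-0.0653 -0.0011  0.1198]
time_s: 25.0
tcp_pos: [0.5235, -0.0053, 0.2919]
eef_rot: [-179.9, 0.0, -81.7]
contact_force: [0.5, 0.9, 0.0]
gripper_width: 0.0266
gripper_force: 0.0
time_s: 25.3
tcp_pos: [0.5238, -0.0051, 0.3311]
eef_rot: [-179.8, 0.1, -81.7]
contact_force: [0.2, 0.6, -1.2]
gripper_width: 0.0262
gripper_force: 0.0
insert 67 ((-0.3918609619140625, 0.6742305755615234), (62.13629913330078, 44.130916595458984), 3.0939218997955322) 0.054093176416437405 [[-0.031, -0.0213], [0.0294, 0.0234]]
scene L 74 rail pts s,z 0.0035 0.0837 ang 87.3 r95 [0.041  0.0839 0.0861]
scene R 66 rail pts s,z -0.0036 0.0831 ang 92.6 r95 [0.0408 0.0834 0.0861]
scene F 73 rail pts s,z 0.0005 0.0835 ang 89.5 r95 [0.0404 0.0836 0.0863]
insert 1040 ((-0.44939422607421875, -0.2069568634033203), (41.424442291259766, 60.15108871459961), 89.9944839477539) 0.05406930570250357 [[-0.0303, -0.0208], [0.029, 0.0201]]
wrist L 314 rail pts s,z -0.0034 0.0834 ang 92.4 r95 [0.0659 0.0835 0.0855]
wrist R 552 rail pts s,z -0.0 0.0841 ang 90.0 r95 [0.0812 0.0841 0.0858]
wrist F 482 rail pts s,z -0.0016 0.084 ang 91.1 r95 [0.0805 0.084  0.0856]
t 25.45 p [ 0.5228 -0.0055  0.3289] rpy [179.89  -0.   -81.75] q [ 20.9   3.7 -11.   -0.  -75.5 -12.7] w 0.0264
shift cm [-8.04 51.6  32.98]
```

View pics/s3.png

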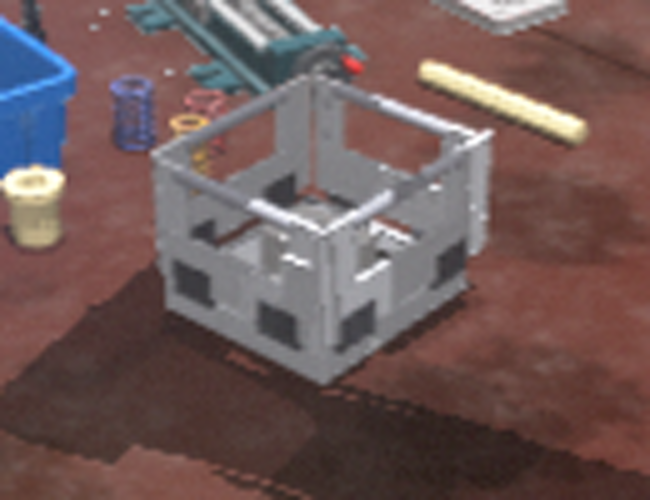

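View pics/w3.png

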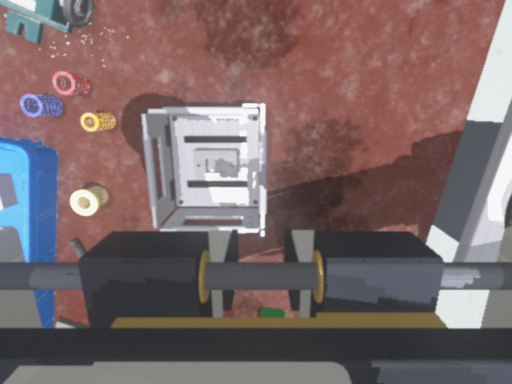

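Both pictures show the case closed. The front wall is upright at scene crop (400,260) with its lug outside the right wall at (485,190), and the insert lies between the cleats at wrist-view (217,162). The arm is clear, so I'll hand in.

```bash
python3 -c "
from plant import r
print(r.close_job())"
```

```text
the job is handed in; nothing more can be done
None
```

The job is handed in at about 25 s: the pocketed insert lies flat between the cleats, within 1 mm of mid-way; the left, right and then front walls were raised against their stops, lugs outside the sides, and I did not touch the other pieces.

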